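# Load a microplate into the shaker nest, wells up, and latch it

## Robot

A 6-joint arm with a two-finger parallel gripper is mounted at the origin on a cart in front of the work surface, level with it; the furniture and walls round the work are solid. World frame = base frame: x ahead of the robot, y to its left, z up, the work surface at z = 0. Lengths are in m, angles in rad, forces in N, time in s.
With the tool pointing down it reaches from about 0.35 to 0.95 m from the base axis. Payload 17.4 kg.
Tool frame: the origin (TCP) lies at the very end of the fingers, on their centre line; the grasp point (between the pads) lies 19 mm behind it (robot.hold_point_z is the distance from the TCP to the grasp point, in m); z points along the fingers, y is the direction in which the jaws open and shut (so a half turn about z gives the same grasp; the last joint's range is limited). The gripper opens to 93 mm and grips with 3 to 60 N. Pads are 15 mm wide; open, the fingers measure 128 mm over their backs; the gripper's body (75 mm by 188 mm) begins 65 mm behind the grasp point.
Start: joints at [1.124, 0.116, 1.442, -0, 1.584, -0.038], TCP at [0.268, 0.619, 0.219] pointing down, gripper open.
Joint ranges: [-2.83, 2.83], [-0.83, 2.19], [0.07, 2.5], [-1.14, 4.28], [0.01, 3], [-2.97, 2.97]. Speed limits (rad/s): [1.89, 1.89, 2.22, 3.14, 3.14, 3.14].

## Interface

Orientations are given as a 3x3 rotation matrix whose columns are the frame's x, y, z axes.
In Python, from workcell import robot, vision, hand_in gives the robot as it stands.
- The arm moves only by the shell command python3 -m creep 'ROWS' [FORCE]. ROWS is JSON, a list of rows, each an object of numbers: "wx", "wy", "wz": the turn, a rotation vector about the tool's x, y, z in degrees; "dx", "dy", "dz": the shift along the tool's x, y, z in cm; "jaw": the opening in per cent of the stroke, from 0 (shut) to 100 (fully open). A call has 1 to 5 rows; each row shifts and turns the pose as measured when the row begins, along the tool's axes as they then stand; what a row does not reach is not made up. A row lasts 1/8 s, in which the tool goes at most 62.5 mm and 10.7 degrees, less where a joint would pass 70% of its speed; a pose out of reach is approached as far as the arm can. A call with a gripper value outside its range is refused whole. The fingers move at their own pace and stop on an object; FORCE is the grip in N (left out, the last holds). Time passes only in rows, so rows that do not move let the fingers close. It gives the time, the measured TCP pose, the force and the opening at its end, in the units of the state.
- robot.state(): the state, without advancing time (a new reading comes with each control period).
- vision.get_image(name): name is "scene" or "top" or "wrist"; returns a dict with "pixels" (384x512x3 uint8, blue, green, red), "camera_matrix" (3x3 intrinsics, pixels), "position" and "orientation" of the camera in the world. Camera axes: x right, y down, z forward; pixel columns grow to the right and rows downward; lengths in m; the calibration is good to about 2 mm. A picture is of the moment at which its call begins. There is no depth.
- hand_in(): hands the job in, once; it reports no verdict.
The state is a dict: "clock": time; "qpos": joint angles; "dq": joint speeds; "effort": joint torques, N m; "tcp_pos": TCP position; "tcp_rot": TCP orientation; "contact_force": force on the tool from outside, world axes, zero at the start; "torque": the same for the moment, N m; "gripper_width": finger opening in m.
Only numpy, scipy, OpenCV 4.12 (cv2) and the standard library are available. Lean on these libraries where they do the work, as an engineer would, in place of code of your own. Each camera call takes 0.05 s, during which the arm holds its last target. There are 200 camera calls.

## Task

Take the white well plate out of the blue draining rack and load it into the nest on top of the shaker with its wells facing up and its clipped-corner edge at the orange latch: set the square long edge against the fixed fence at the back of the nest, lay the plate down, and press the latch side down until the sprung latch has snapped over it and the plate lies flat. Leave the black plates standing in the rack and do not disturb the amber bottle or the beaker.

Things in the scene. Friction and masses are not known exactly. Their poses are not given: they have to be found in the camera images.
- white_plate: white 96-well plate, a slab 85.5 (x) x 127.8 (y) x 14.4 mm (z), 0.09 kg. Origin: centre of its smooth underside; +z points out of the open-well face. Long edge x = -42.75 mm has clipped corners (goes to the latch); long edge x = +42.75 mm is square (goes to the fence). Starts standing on the square edge in one of the rack's three places: its x points down, its wells face the rack's +x
- black_plate_1: black plate of the same make and frame, standing the same way in the rack; to be left there
- black_plate_2: another black plate, the same, standing in the rack; to be left there
- rack: blue draining rack, fixed, tray 172 (x) x 150 (y) x 10 mm. Origin: centre of its underside. Places at x = -48, 0, +48 mm hold plates on edge, long side along y, lower edge 9 mm above the bench, between pin pairs (5.6 mm thick, at y = +-50 mm, tops 49 mm above the bench, 1 mm play on each side): draw a plate straight up
- shaker: microplate shaker, fixed, white housing 176 (x) x 216 (y) x 46 mm, aluminium platform on top with a black nest. Origin: centre of its underside; x points from its front panel (-x, latch side, facing roughly to the robot) to its back (+x, fence side)
- nest (a point): centre of the nest's floor, 70 mm above the bench, axes as the shaker. A seated plate has its underside here and its x, y along these. Pocket 87 (x) x 129.8 mm (y). At the back (x = +43.5 mm) a fixed fence along the whole length, guides at the ends, two short stops in front: all 10 mm high with 45 degree lead-ins above 4 mm
- latch_nose (a point): tip of the orange sprung latch at the middle of the nest's front: underside of its nose, 15.2 mm above the nest's floor, overhanging the seated plate by 4 mm. The nose is 30 mm wide (latch body 38) and slopes from its tip back to 29 mm above the floor: an edge pressed down on it drives it back, and it then springs over the plate
- latch (a joint): latch travel, m: 0 = sprung fully forward (its rest, and where it ends when it has snapped over the plate), up to 0.009 pushed back towards -x of the shaker; spring force 2 N at rest, 5 N at full travel
- amber_bottle_a: amber bottle, 62 mm across, 141 mm tall, standing upright between rack and shaker; origin at the centre of its underside; to be left alone
- beaker: glass beaker, 78 mm across, 94 mm tall, standing behind; origin at the centre of its underside; to be left alone
- plate_latch_edge (a point): middle of the white plate's clipped-corner long edge, on the well face (x = -42.75, y = 0, z = 14.4 mm in the plate's frame); at the start it is the top of the standing plate, 94 mm above the bench
Mind the look-alikes: they are no part of the job. What is meant by the white_plate is not pink, and is the smaller of those in its own colour. There is more than one size of the rack; the job needs the larger.

How it is judged:
On the way, in this order (a step that is already met when the one before it is completed fails the run):
1. the white plate is out of the rack (distance between white_plate and rack above 0.14 m), for 0.1 s.
2. the plate leans in the nest: its underside within 30 mm of the nest's floor centre and facing down (distance between white_plate and nest below 0.03 m and angle between white_plate's own z axis and vertical below 0.6 rad), for 0.1 s.
At the end, for the whole second after the job is handed in: the white plate lies flat in the nest, wells up (within 0.03 rad), centred within 4 mm and its underside within 2 mm of the nest's floor, its clipped-corner edge at the latch (middle of that edge within 8 mm of the latch nose), the latch sprung forward over it to within 2 mm, at rest (angle between white_plate's own z axis and vertical below 0.03 rad and horizontal distance between white_plate and nest below 0.004 m and z of white_plate in the frame of nest below 0.002 m and horizontal distance between plate_latch_edge and latch_nose below 0.008 m and value of joint latch below 0.002 m and linear speed of white_plate below 0.02 m/s); the robot touches nothing.
It fails at once if a black plate is moved in or knocked from the rack (more than 15 mm) (distance of any of black_plate_1, black_plate_2 from where it was at the start of the episode above 0.015 m).
It fails at once if the bottle or the beaker is moved more than 15 mm (distance of any of amber_bottle_a, beaker from where it was at the start of the episode above 0.015 m).
It also fails if it takes over 58 s, if anything falls off the work surface, if the arm or the gripper's body presses on something with over 40 N, if the wrist force passes 120 N, or if a joint passes its speed limit or range.

## Working session

There is one attempt and no reset: what is moved stays moved. The work goes in short steps, Python scripts to look and compute and a shell command to move; the robot and the scene stay as the last step left them, time stands still between calls to the robot, and variables do not carry over. Pictures are saved under pics/ and viewed, about 8 in all and at most 12, crops included, and the job is handed in when it is done.

```bash
ls; mkdir -p pics; python3 - <<'E'
from workcell import robot,vision
import cv2,numpy as np
s=robot.state();print(s['clock'],s['tcp_pos'],np.round(s['tcp_rot'],3).tolist(),s['gripper_width'])
for n in("scene","top"):
    d=vision.get_image(n);cv2.imwrite(f"pics/{n}0.png",d["pixels"]);np.savez(f"pics/{n}0.npz",**d)
    print(n,d['camera_matrix'].tolist(),d['position'],np.round(d['orientation'],4).tolist())
E
```

```text
pics
0.0 [0.2682213  0.6191897  0.21787128] [[-0.918, 0.397, -0.001], [0.397, 0.918, -0.001], [0.0, -0.001, -1.0]] 0.0924617199113948
scene [[426.40842543236994, 0.0, 260.0172487430432], [0.0, 426.40842543236994, 189.23108915739053], [0.0, 0.0, 1.0]] [-0.47143971 -0.56546613  0.78603355] [[0.4936, -0.4594, 0.7384], [-0.8695, -0.2455, 0.4285], [-0.0156, -0.8536, -0.5207]]
top [[441.2031441626425, 0.0, 254.1531714671242], [0.0, 441.2031441626425, 185.47447034847403], [0.0, 0.0, 1.0]] [0.29751736 0.0209672  1.0926971 ] [[0.0271, -0.9812, 0.1913], [-0.9992, -0.032, -0.0227], [0.0284, -0.1905, -0.9813]]
```

View pics/scene0.png

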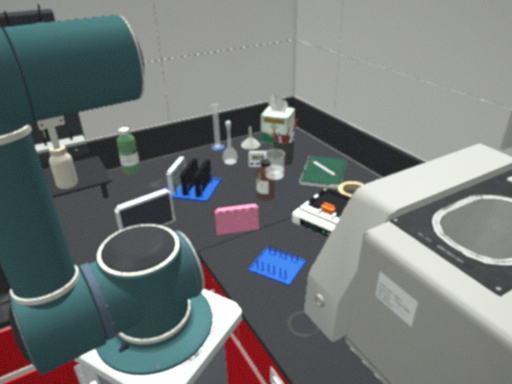

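View pics/top0.png

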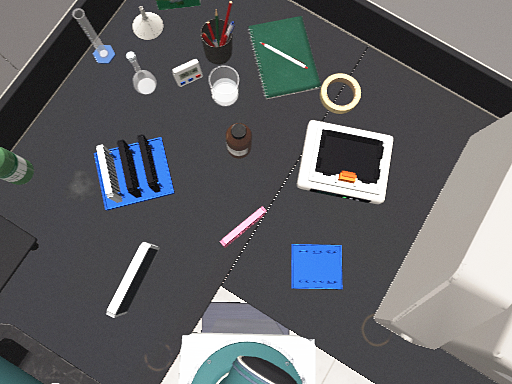

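Candidates in top view: white plate in the rack (107,172), larger white slab standing on the bench (132,280), and pink plate (243,226). Racks: large one with plates (133,172), and a small empty one (316,266). I choose the white one in the large rack and check it in a close crop while measuring.

```bash
cat > h.py <<'E'
import numpy as np,cv2
def ray(d,uv,z):
    uv=np.atleast_2d(np.float64(uv));K=d['camera_matrix']
    r=np.c_[(uv-K[:2,2])/[K[0,0],K[1,1]],np.ones(len(uv))]@np.array(d['orientation']).T
    p=np.array(d['position']);return p+r*((z-p[2])/r[:,2])[:,None]
def proj(d,P):
    q=(np.atleast_2d(P)-d['position'])@np.array(d['orientation']);K=d['camera_matrix'];return q[:,:2]/q[:,2:]*K[0,0]+K[:2,2]
E
python3 - <<'E'
from h import *
d=np.load('pics/top0.npz');im=d['pixels']
a=cv2.resize(im[125:215,85:185],(400,360),interpolation=cv2.INTER_CUBIC);b=cv2.resize(im[115:210,295:400],(398,360),interpolation=cv2.INTER_CUBIC)
cv2.imwrite('pics/crop1.png',np.hstack([a,b]))
hsv=cv2.cvtColor(im,cv2.COLOR_BGR2HSV)
def comps(m,n,z,amin=80):
    c,_=cv2.findContours(m.astype(np.uint8),0,2)
    for k in c:
        if cv2.contourArea(k)>amin:
            r=cv2.minAreaRect(k);bx=cv2.boxPoints(r);w=ray(d,bx,z);print(n,np.round(r[0]),cv2.contourArea(k),'c',ray(d,r[0],z)[0].round(4),'\n box',bx.round(1).tolist(),w[:,:2].round(4).tolist(),'sides',np.linalg.norm(np.diff(w[:3],axis=0),axis=1).round(4))
H,S,V=cv2.split(hsv)
bl=(abs(H.astype(int)-110)<12)&(S>150)&(V>80)
bl=cv2.morphologyEx(bl.astype(np.uint8),cv2.MORPH_CLOSE,np.ones((15,15)))
comps(bl,'blue',.01,300)
comps((H<20)&(S>180)&(V>150),'orange',.09,30)
w=(S<40)&(V>170);w[:, :90]=0;w[250:]=0;w[:,400:]=0
comps(w,'white',.094,60);comps(w[:,:],'white46',.046,2000)
E
```

```text
blue [316. 266.] 2183.5 c [ 0.3147 -0.1607  0.01  ] 
 box [[291.0, 244.0], [342.0, 244.0], [342.0, 288.0], [291.0, 288.0]] [[0.3659, -0.0981], [0.3695, -0.2234], [0.2643, -0.2223], [0.2611, -0.0993]] sides [0.1254 0.1052]
blue [133. 173.] 3987.5 c [0.5301 0.2991 0.01  ] 
 box [[91.19999694824219, 152.6999969482422], [160.8000030517578, 136.0], [174.60000610351562, 193.5], [105.0, 210.1999969482422]] [[0.5789, 0.4071], [0.6288, 0.2364], [0.4819, 0.1925], [0.435, 0.3596]] sides [0.1779 0.1533]
orange [347. 175.] 71.5 c [ 0.5261 -0.2186  0.09  ] 
 box [[337.5, 171.3000030517578], [355.70001220703125, 170.10000610351562], [356.20001220703125, 177.89999389648438], [338.0, 179.0]] [[0.5333, -0.1967], [0.5374, -0.2396], [0.5189, -0.2404], [0.5148, -0.1976]] sides [0.0431 0.0185]
white [146. 246.] 63.0 c [0.3479 0.2355 0.094 ] 
 box [[138.0, 249.0], [138.0, 242.0], [154.0, 242.0], [154.0, 249.0]] [[0.3397, 0.2526], [0.3552, 0.2538], [0.3562, 0.2183], [0.3407, 0.2172]] sides [0.0155 0.0355]
white [243. 225.] 227.5 c [0.3994 0.0207 0.094 ] 
 box [[222.3000030517578, 238.89999389648438], [260.1
[... 1827 characters left out ...]
01525878906], [305.20001220703125, 64.69999694824219], [303.6000061035156, 67.69999694824219]] [[0.8425, -0.0168], [0.8507, -0.0206], [0.7969, -0.1189], [0.7889, -0.1149]] sides [0.009 0.112]
white [148.  25.] 579.0 c [0.8862 0.2715 0.094 ] 
 box [[127.5, 25.5], [148.0, 5.0], [167.5, 24.5], [147.0, 45.0]] [[0.8827, 0.3202], [0.9407, 0.2742], [0.8897, 0.2226], [0.8328, 0.2688]] sides [0.074  0.0725]
white46 [345. 162.] 5810.0 c [ 0.5688 -0.2252  0.046 ] 
 box [[293.70001220703125, 186.6999969482422], [307.29998779296875, 118.5], [396.5, 136.3000030517578], [382.8999938964844, 204.60000610351562]] [[0.5016, -0.099], [0.6765, -0.1315], [0.6381, -0.3551], [0.4647, -0.3158]] sides [0.1779 0.2268]
```

View pics/crop1.png

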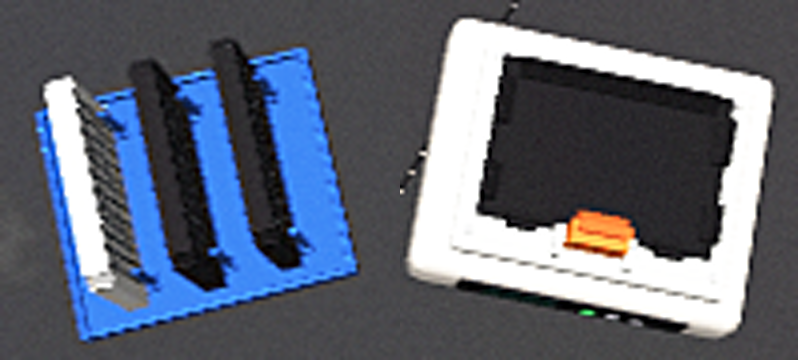

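Crop: the white plate stands at the leftmost place (top edge at crop (75,180)). Its wells face right (-y), so rack +x points to about -74°. The latch is orange at crop (600,232), at the front of the nest.
The larger slab at (132,280) and the pink one are the decoys. I'll move above the plate now.

```bash
python3 -c "
from workcell import robot;print([a for a in dir(robot) if a[0]!='_'])"
python3 -m creep '[{"dx":-4.6,"dy":-1.65,"jaw":33},{"dx":-4.6,"dy":-1.65,"jaw":33},{"dx":-4.6,"dy":-1.65,"jaw":33},{"dx":-4.6,"dy":-1.65,"jaw":33},{"dx":-4.6,"dy":-1.65,"jaw":33}]' 25
python3 -m creep '[{"dx":-4.6,"dy":-1.65,"jaw":33},{"dx":-4.6,"dy":-1.65,"jaw":33},{"dx":-4.3,"dy":-1.6,"jaw":33},{"wz":10.5,"jaw":33},{"wz":10.5,"jaw":33}]'
python3 -m creep '[{"wz":10.5,"jaw":33},{"wz":10.5,"jaw":33},{"wz":10.5,"jaw":33},{"wz":10.5,"jaw":33},{"wz":10.5,"jaw":33}]'
python3 -m creep '[{"wz":10.5,"jaw":33},{"wz":10.5,"jaw":33},{"wz":10.5,"jaw":33},{"wz":10.5,"jaw":33},{"wz":10.5,"jaw":33}]'
python3 - <<'E'
from h import *
from workcell import robot,vision
s=robot.state();print(s['tcp_pos'],s['tcp_rot'].tolist() if hasattr(s['tcp_rot'],'tolist') else s['tcp_rot'],s['qpos'])
d=vision.get_image('wrist');cv2.imwrite('pics/w1.png',d['pixels']);np.savez('pics/w1.npz',**d);print(d['position'])
E
```

```text
['MotionError', 'hold_point_z', 'state']
[0.26824016 0.61922514 0.21800392] [[-0.9176224874615683, 0.39745289235215314, -0.0004109327824231281], [0.3974531041106887, 0.917622055756357, -0.0008904056688998522], [2.3186676113793388e-05, -0.00098038277470066, -0.9999995191558809]] [ 1.12422169e+00  1.16416196e-01  1.44218203e+00 -1.39150731e-05
  1.58397499e+00 -3.78351906e-02]
[0.20280777 0.64783665 0.38535656]invalid input
invalid input
invalid input
invalid input
```

View pics/w1.png

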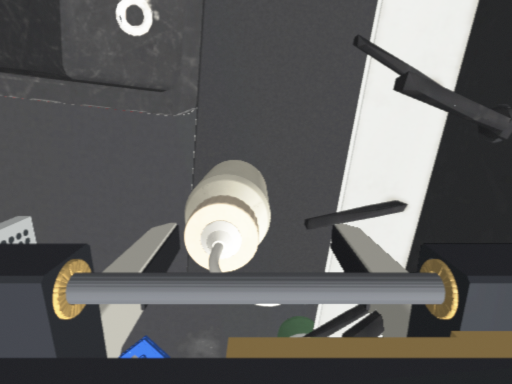

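The wrist view shows only the start position (pump bottle at (228,220)), because the moves were refused. Perhaps every key is required in each row.

```bash

python3 -m creep '[{"wx":0,"wy":0,"wz":0,"dx":-4.6,"dy":-1.65,"dz":0,"jaw":33}]' 25
python3 -m creep '[{"wx":0,"wy":0,"wz":0,"dx":-4.6,"dy":-1.65,"dz":0,"jaw":33}]'; python3 -m creep --help | head -30
```

```text
clock: 0.28
tcp_pos: [0.3028, 0.5865, 0.2174]
tcp_rot: [[-0.919, 0.395, -0.001], [0.395, 0.919, -0.001], [0.001, -0.002, -1.0]]
contact_force: [1.5, -0.9, 0.2]
gripper_width: 0.0871
clock: 0.4
tcp_pos: [0.339, 0.5524, 0.217]
tcp_rot: [[-0.919, 0.394, -0.001], [0.394, 0.919, -0.002], [0.001, -0.002, -1.0]]
contact_force: [0.3, 0.8, 0.4]
gripper_width: 0.0775invalid input: not JSON, or not a number
```

```bash

python3 -m creep '[{"wx":0,"wy":0,"wz":0,"dx":-4.6,"dy":-1.65,"dz":0,"jaw":33},{"wx":0,"wy":0,"wz":0,"dx":-4.6,"dy":-1.65,"dz":0,"jaw":33},{"wx":0,"wy":0,"wz":0,"dx":-4.6,"dy":-1.65,"dz":0,"jaw":33},{"wx":0,"wy":0,"wz":0,"dx":-4.6,"dy":-1.65,"dz":0,"jaw":33},{"wx":0,"wy":0,"wz":0,"dx":-4.6,"dy":-1.65,"dz":0,"jaw":33}]'
python3 -m creep '[{"wx":0,"wy":0,"wz":10.5,"dx":0,"dy":0,"dz":0,"jaw":33},{"wx":0,"wy":0,"wz":10.5,"dx":0,"dy":0,"dz":0,"jaw":33},{"wx":0,"wy":0,"wz":10.5,"dx":0,"dy":0,"dz":0,"jaw":33},{"wx":0,"wy":0,"wz":10.5,"dx":0,"dy":0,"dz":0,"jaw":33},{"wx":0,"wy":0,"wz":10.5,"dx":0,"dy":0,"dz":0,"jaw":33}]'
python3 -m creep '[{"wx":0,"wy":0,"wz":10.5,"dx":0,"dy":0,"dz":0,"jaw":33},{"wx":0,"wy":0,"wz":10.5,"dx":0,"dy":0,"dz":0,"jaw":33},{"wx":0,"wy":0,"wz":10.5,"dx":0,"dy":0,"dz":0,"jaw":33},{"wx":0,"wy":0,"wz":10.5,"dx":0,"dy":0,"dz":0,"jaw":33},{"wx":0,"wy":0,"wz":10.5,"dx":0,"dy":0,"dz":0,"jaw":33}]'
```

```text
clock: 1.02
tcp_pos: [0.5225, 0.3799, 0.216]
tcp_rot: [[-0.92, 0.393, -0.002], [0.393, 0.92, -0.003], [0.001, -0.003, -1.0]]
contact_force: [1.4, -0.2, -0.4]
gripper_width: 0.0317
clock: 1.65
tcp_pos: [0.525, 0.3763, 0.2142]
tcp_rot: [[-0.226, 0.974, -0.004], [0.974, 0.226, -0.005], [-0.003, -0.005, -1.0]]
contact_force: [-0.9, 0.0, -0.5]
gripper_width: 0.0306
clock: 2.28
tcp_pos: [0.5246, 0.3759, 0.2126]
tcp_rot: [[0.652, 0.759, -0.007], [0.759, -0.652, -0.006], [-0.009, -0.001, -1.0]]
contact_force: [-0.5, -1.0, 0.5]
gripper_width: 0.0307
```

```bash

python3 -m creep '[{"wx":0,"wy":0,"wz":10.5,"dx":0,"dy":0,"dz":0,"jaw":33},{"wx":0,"wy":0,"wz":10.5,"dx":0,"dy":0,"dz":0,"jaw":33},{"wx":0,"wy":0,"wz":10.5,"dx":0,"dy":0,"dz":0,"jaw":33},{"wx":0,"wy":0,"wz":1.7,"dx":0,"dy":0,"dz":0,"jaw":33},{"wx":0.3,"wy":0.3,"wz":0,"dx":0,"dy":0,"dz":0,"jaw":33}]'
python3 - <<'E'
from h import *
from workcell import robot,vision
s=robot.state();print(s['tcp_pos'],np.round(s['tcp_rot'],3).tolist(),s['qpos'])
d=vision.get_image('wrist');cv2.imwrite('pics/w2.png',d['pixels']);np.savez('pics/w2.npz',**d);print(d['position'],d['orientation'],d['camera_matrix'])
E
```

```text
clock: 2.9
tcp_pos: [0.5242, 0.3758, 0.2112]
tcp_rot: [[0.963, 0.268, -0.005], [0.268, -0.963, -0.0], [-0.004, -0.001, -1.0]]
contact_force: [-0.9, -0.6, -0.4]
gripper_width: 0.0308
[0.52423756 0.3758049  0.21119663] [[0.963, 0.268, -0.005], [0.268, -0.963, -0.0], [-0.004, -0.001, -1.0]] [0.58138977 0.05575022 1.51768283 0.00217083 1.57214869 1.8806643 ]
[0.59153844 0.39523352 0.37823689] [[ 2.68803120e-01 -9.30541542e-01 -2.48671109e-01]
 [-9.63195116e-01 -2.59750949e-01 -6.91708978e-02]
 [-2.26162596e-04  2.58112151e-01 -9.66114934e-01]] [[291.2535454    0.         254.9447971 ]
 [  0.         291.2535454  194.60108834]
 [  0.           0.           1.        ]]
```

View pics/w2.png

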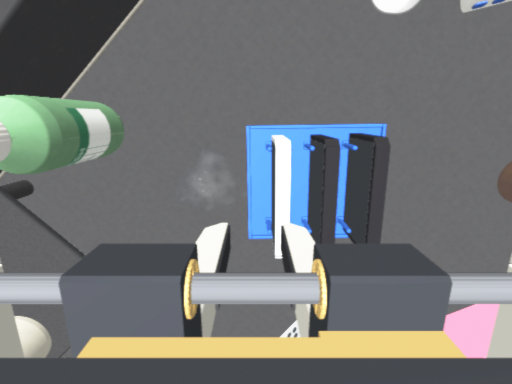

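The wrist view shows the white plate's top edge at columns 272-290, rows 136-258, with the black plates to its right. The fingers are still about 30 mm off to the left. Next I measure at z=0.094.

```bash
python3 - <<'E'
from h import *
d=np.load('pics/w2.npz');im=d['pixels'][130:225,262:300]
m=(im.min(2)>150)
for r in range(4,95,10):
    c=np.where(m[r])[0]+262
    if len(c): print(r+130,c.min(),c.max(),[im[r,k-262].tolist() for k in (c.min(),)],ray(d,[[c.min(),r+130],[c.max()+1,r+130]],.094)[:,:2].round(4).tolist())
b=d['pixels'].astype(int);B=(b[...,0]-b[...,2]>70);B[:,:230]=0;B[:110]=0;B[245:]=0;B[:,400:]=0
ys,xs=np.where(B);print(xs.min(),xs.max(),ys.min(),ys.max())
for uv in [(247,125),(385,124),(247,240)]: print(ray(d,uv,.01))
E
```

```text
144 275 290 [[251, 251, 251]] [[0.5723, 0.3698], [0.5764, 0.355]]
154 275 291 [[211, 210, 205]] [[0.563, 0.3671], [0.5675, 0.3511]]
164 275 290 [[224, 224, 220]] [[0.5537, 0.3643], [0.5579, 0.3491]]
174 275 290 [[223, 224, 221]] [[0.5441, 0.3614], [0.5483, 0.3461]]
184 275 290 [[227, 227, 225]] [[0.5343, 0.3585], [0.5386, 0.3431]]
194 275 290 [[234, 234, 232]] [[0.5244, 0.3556], [0.5288, 0.34]]
204 275 290 [[241, 241, 239]] [[0.5143, 0.3525], [0.5187, 0.3368]]
214 275 289 [[245, 246, 244]] [[0.504, 0.3495], [0.5082, 0.3346]]
224 275 295 [[247, 248, 246]] [[0.4935, 0.3463], [0.4994, 0.3253]]
246 386 123 238
[[0.57948902 0.40210389 0.01      ]]
[[0.62623171 0.23906409 0.01      ]]
[[0.43203351 0.3620697  0.01      ]]
```

```bash

python3 -m creep '[{"wx":0,"wy":0.3,"wz":-1,"dx":2.0,"dy":2.75,"dz":0,"jaw":33},{"wx":0,"wy":0,"wz":0,"dx":0,"dy":0,"dz":4,"jaw":33},{"wx":0,"wy":0,"wz":0,"dx":0,"dy":0,"dz":4,"jaw":33},{"wx":0,"wy":0,"wz":0,"dx":0,"dy":0,"dz":0,"jaw":33}]'
```

```text
clock: 3.45
tcp_pos: [0.5519, 0.3542, 0.1303]
tcp_rot: [[0.955, 0.296, 0.003], [0.296, -0.955, 0.003], [0.003, -0.002, -1.0]]
contact_force: [-0.7, -0.8, 0.6]
gripper_width: 0.0306
```

```bash

python3 -m creep '[{"wx":0,"wy":-0.2,"wz":0.7,"dx":0,"dy":-0.1,"dz":2.9,"jaw":33},{"wx":0,"wy":0,"wz":0,"dx":0,"dy":0,"dz":2.9,"jaw":33},{"wx":0,"wy":0,"wz":0,"dx":0,"dy":0,"dz":0,"jaw":33}]'
python3 - <<'E'
from h import *
from workcell import robot,vision
d=vision.get_image('wrist');d2=vision.get_image('top')
cv2.imwrite('pics/w3.png',np.hstack([d['pixels'][120:384,150:450],cv2.resize(d2['pixels'][130:210,85:185],(330,264))]))
E
```

```text
clock: 3.82
tcp_pos: [0.5535, 0.3565, 0.0773]
tcp_rot: [[0.957, 0.289, 0.004], [0.289, -0.957, 0.005], [0.005, -0.004, -1.0]]
contact_force: [-0.1, 0.4, 0.5]
gripper_width: 0.0307
```

View pics/w3.png

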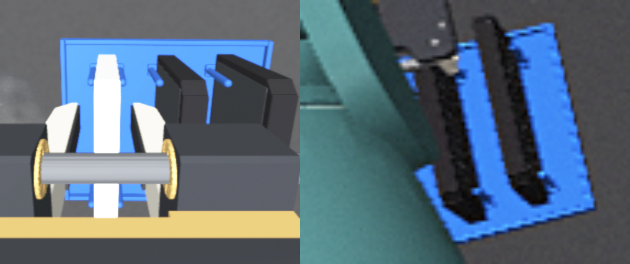

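The white plate (crop column 107) sits between the two fingers (60 and 150), with the black plates clear of them. I'll go down 5 mm and grip.

```bash

python3 -m creep '[{"wx":0.2,"wy":-0.2,"wz":0,"dx":0,"dy":0,"dz":0.5,"jaw":33},{"wx":0,"wy":0,"wz":0,"dx":0,"dy":0,"dz":0,"jaw":5},{"wx":0,"wy":0,"wz":0,"dx":0,"dy":0,"dz":0,"jaw":5},{"wx":0,"wy":0,"wz":0,"dx":0,"dy":0,"dz":0,"jaw":5}]' 30
python3 -m creep '[{"wx":0,"wy":0,"wz":0,"dx":0,"dy":0,"dz":-2,"jaw":5},{"wx":0,"wy":0,"wz":0,"dx":0,"dy":0,"dz":-3,"jaw":5},{"wx":0,"wy":0,"wz":0,"dx":0,"dy":0,"dz":-4,"jaw":5},{"wx":0,"wy":0,"wz":0,"dx":0,"dy":0,"dz":-5,"jaw":5},{"wx":0,"wy":0,"wz":0,"dx":0,"dy":0,"dz":-5,"jaw":5}]'
```

```text
clock: 4.42
tcp_pos: [0.5557, 0.3578, 0.0785]
tcp_rot: [[0.957, 0.289, 0.006], [0.289, -0.957, 0.011], [0.009, -0.009, -1.0]]
contact_force: [0.8, -1.3, -0.7]
gripper_width: 0.014
clock: 5.05
tcp_pos: [0.5531, 0.3549, 0.2759]
tcp_rot: [[0.957, 0.289, 0.003], [0.289, -0.957, 0.01], [0.006, -0.008, -1.0]]
contact_force: [0.5, -0.5, -1.1]
gripper_width: 0.0143
```

```bash
python3 - <<'E'
from h import *
d=np.load('pics/top0.npz');im=d['pixels'];ds=np.load('pics/scene0.npz')
g=im.max(2)
m=np.zeros_like(g);m[128:195,305:390]=(g[128:195,305:390]<90)
c,_=cv2.findContours(m,0,2);k=max(c,key=cv2.contourArea);r=cv2.minAreaRect(k);b=cv2.boxPoints(r);print(r)
for z in (.07,.08): 
    w=ray(d,b,z)[:,:2];print(z,w.round(4).tolist(),np.linalg.norm(np.diff(w,axis=0),axis=1),w.mean(0))
def org(im):
    h=cv2.cvtColor(im,cv2.COLOR_BGR2HSV);o=((h[...,0]<20)&(h[...,1]>150)&(h[...,2]>120)).astype(np.uint8)
    n,l,s,ce=cv2.connectedComponentsWithStats(o);return [(ce[i],s[i]) for i in range(1,n) if s[i][4]>30]
print(org(im));print(org(ds['pixels']))
a=cv2.resize(im[120:205,298:398],(500,425),interpolation=cv2.INTER_CUBIC);s=cv2.resize(ds['pixels'][175:245,285:355],(300,300),interpolation=cv2.INTER_CUBIC)
o=np.zeros((425,800,3),np.uint8);o[:,:500]=a;o[:300,500:]=s;cv2.imwrite('pics/nest.png',o)
E
```

```text
((349.6538391113281, 156.73077392578125), (64.71832275390625, 44.7144775390625), 11.309932708740234)
0.07 [[0.5335, -0.1435], [0.6436, -0.1648], [0.617, -0.3196], [0.5076, -0.2953]] [0.11216727 0.15711711 0.11211624] [ 0.5754474  -0.23078668]
0.08 [[0.5312, -0.1419], [0.6403, -0.163], [0.6139, -0.3163], [0.5055, -0.2922]] [0.11107049 0.15558081 0.11101996] [ 0.57272979 -0.22832501]
[(array([222.57142857,  37.11428571]), array([220,  28,   6,  18,  35], dtype=int32)), (array([347.33070866, 175.66929134]), array([338, 171,  19,  12, 127], dtype=int32))]
[(array([327.88495575, 207.12389381]), array([321, 202,  15,  12, 113], dtype=int32)), (array([ 24.04081633, 375.73469388]), array([ 11, 370,  25,  11,  49], dtype=int32))]
```

View pics/nest.png

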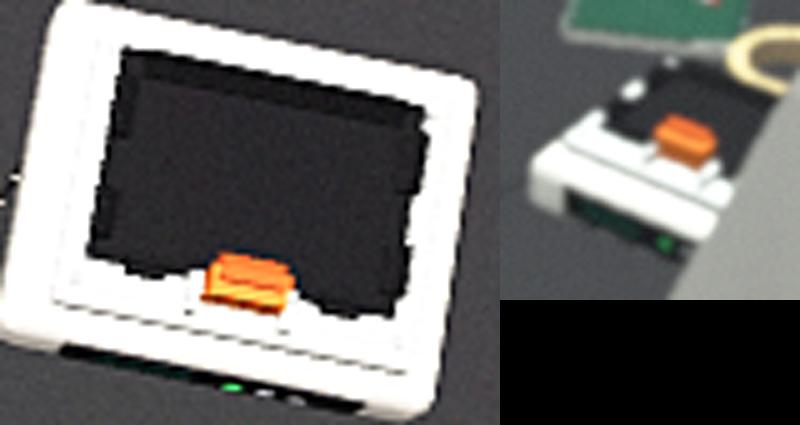

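The crop shows the nest pocket (dark floor roughly (135,80)-(410,300)), the fence band at the back along the top, and the orange latch at (250,280). The nose tip edge runs from (218,253) to (290,265). Now I fit the housing edges and the nose.

```bash
python3 - <<'E'
from h import *
d=np.load('pics/top0.npz');im=d['pixels'];g=im.min(2).astype(int)
def sub(prof):  # first crossing of 130, subpixel
    i=np.argmax(prof>130);return i-1+(130-prof[i-1])/(prof[i]-prof[i-1])+.0
top=[(c,110+sub(g[110:150,c])) for c in range(318,384,2)]
right=[(400-sub(g[r,400:360:-1]),r) for r in range(148,192,2)]
def line(p,z):
    w=ray(d,p,z)[:,:2];vx,vy,x,y=cv2.fitLine(w.astype(np.float32),cv2.DIST_HUBER,0,1e-4,1e-4).ravel()
    v=np.array([vx,vy]);res=(w-[x,y])@[-vy,vx];print('angle',np.degrees(np.arctan2(vy,vx)),'res',res.std());return np.array([x,y])
a=line(top,.046);b=line(right,.046)
for yaw in(-10.,-11.):
    t=np.radians(yaw);ex=np.array([np.cos(t),np.sin(t)]);ey=np.array([-ex[1],ex[0]])
    cx=a@ex-.088;cy=b@ey+.108
    print(yaw,'housing centre',cx*ex+cy*ey)
    n=ray(d,(298+254/5-.4,120+257/5-.4),.0855)[0,:2];print('nose',n,'nest',n+.03875*ex)
    f=np.array([(298+p/5-.4,120+q/5-.4) for p,q in((140,82),(405,132))]);w=ray(d,f,.07)[:,:2];print('fence-floor line',w, (w@ex-.0435), 'vs nest x',(n+.03875*ex)@ex)
E
```

```text
angle 80.1761 res 0.01228502690260852
angle -9.667515 res 0.0003324946206907388
-10.0 housing centre [ 0.57169278 -0.22650997]
nose [ 0.53585316 -0.22343897] nest [ 0.57401446 -0.23016784]
fence-floor line [[ 0.62480537 -0.17274701]
 [ 0.60418987 -0.30172037]] [0.60181038 0.60390406] vs nest x 0.6052621121963777
-11.0 housing centre [ 0.57210898 -0.22646817]
nose [ 0.53585316 -0.22343897] nest [ 0.57389121 -0.23083282]
fence-floor line [[ 0.62480537 -0.17274701]
 [ 0.60418987 -0.30172037]] [0.60278762 0.60716016] vs nest x 0.6073921893863456
```

```bash

python3 -m creep '[{"wx":0,"wy":0,"wz":0,"dx":-1,"dy":3,"dz":-2,"jaw":5},{"wx":0,"wy":0,"wz":0,"dx":-2,"dy":4.9,"dz":-2,"jaw":5},{"wx":0,"wy":0,"wz":0,"dx":-2,"dy":4.9,"dz":0,"jaw":5},{"wx":0,"wy":0,"wz":0,"dx":-2,"dy":4.9,"dz":0,"jaw":5},{"wx":0,"wy":0,"wz":0,"dx":-2,"dy":4.9,"dz":0,"jaw":5}]'
python3 -m creep '[{"wx":0,"wy":0,"wz":0,"dx":-2,"dy":4.9,"dz":0,"jaw":5},{"wx":0,"wy":0,"wz":0,"dx":-2,"dy":4.9,"dz":0,"jaw":5},{"wx":0,"wy":0,"wz":0,"dx":-2,"dy":4.9,"dz":0,"jaw":5},{"wx":0,"wy":0,"wz":0,"dx":-2,"dy":4.9,"dz":0,"jaw":5},{"wx":0,"wy":0,"wz":0,"dx":-2,"dy":4.9,"dz":0,"jaw":5}]'
python3 -m creep '[{"wx":0,"wy":0,"wz":-10.6,"dx":0,"dy":0,"dz":0,"jaw":5},{"wx":0,"wy":0,"wz":-10.6,"dx":0,"dy":0,"dz":0,"jaw":5},{"wx":0,"wy":0,"wz":-10.6,"dx":0,"dy":0,"dz":0,"jaw":5},{"wx":0,"wy":0,"wz":-10.6,"dx":0,"dy":0,"dz":0,"jaw":5},{"wx":0,"wy":0,"wz":-10.6,"dx":0,"dy":0,"dz":0,"jaw":5}]'
```

```text
clock: 5.68
tcp_pos: [0.5307, 0.1084, 0.327]
tcp_rot: [[0.956, 0.294, 0.015], [0.294, -0.956, 0.015], [0.019, -0.01, -1.0]]
contact_force: [1.1, 0.0, -1.1]
gripper_width: 0.0142
clock: 6.3
tcp_pos: [0.5034, -0.163, 0.3314]
tcp_rot: [[0.955, 0.296, 0.024], [0.295, -0.955, 0.014], [0.027, -0.006, -1.0]]
contact_force: [-0.2, -0.7, 0.1]
gripper_width: 0.0142
clock: 6.92
tcp_pos: [0.5009, -0.1665, 0.3391]
tcp_rot: [[0.326, 0.945, 0.03], [0.945, -0.327, 0.011], [0.02, 0.025, -0.999]]
contact_force: [-0.8, -0.1, -1.3]
gripper_width: 0.0143
```

```bash

python3 -m creep '[{"wx":1.4,"wy":-1.1,"wz":-9.4,"dx":0,"dy":0,"dz":0,"jaw":5},{"wx":0,"wy":0,"wz":0,"dx":0,"dy":0,"dz":0,"jaw":5}]'
python3 - <<'E'
from h import *
from workcell import robot,vision
s=robot.state();print(s['qpos'])
d=vision.get_image('wrist');cv2.imwrite('pics/w4.png',d['pixels']);np.savez('pics/w4.npz',**d);print(d['position'])
E
```

```text
clock: 7.18
tcp_pos: [0.5002, -0.1663, 0.3421]
tcp_rot: [[0.163, 0.987, 0.004], [0.987, -0.163, -0.002], [-0.002, 0.004, -1.0]]
contact_force: [-0.1, 0.2, -0.6]
gripper_width: 0.0142
[-3.68772331e-01 -2.14146113e-01  1.56213111e+00 -8.66296454e-04
  1.78940686e+00 -2.05372340e-01]
[ 0.50997641 -0.09603623  0.50937294]
```

View pics/w4.png

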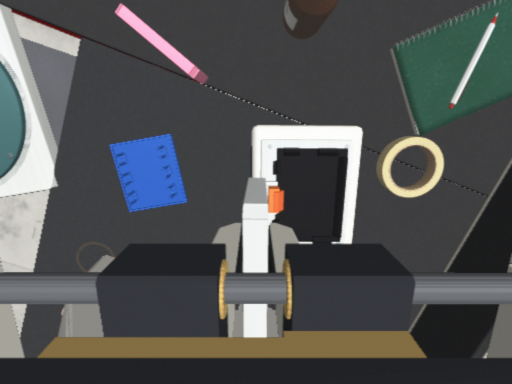

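The wrist view shows the nest at cols 275-348, the orange latch at (277,200), the fence on the right (col ~345), and the held plate hanging at cols 243-268. I zoom in to measure.

```bash
python3 - <<'E'
from h import *
d=np.load('pics/w4.npz');im=d['pixels']
c=im[120:245,245:370];c=cv2.convertScaleAbs(c,alpha=1.6,beta=20);cv2.imwrite('pics/w4c.png',cv2.resize(c,(600,600),interpolation=cv2.INTER_CUBIC))
h=cv2.cvtColor(im,cv2.COLOR_BGR2HSV);o=(h[...,0]<20)&(h[...,1]>150)&(h[...,2]>120);o[:,:260]=0;o[:,300:]=0
ys,xs=np.where(o);print(xs.min(),xs.max(),ys.min(),ys.max())
for r in range(ys.min(),ys.max()+1,3): print(r,np.where(o[r])[0][[0,-1]])
print(im[165,335:362].min(1),im[220,335:362].min(1)); print(im[120:160,320].min(1))
E
```

```text
269 283 187 212
187 [270 278]
190 [269 282]
193 [269 283]
196 [269 283]
199 [269 283]
202 [269 283]
205 [269 283]
208 [269 283]
211 [269 280]
[ 39  39  33  27  23  27  25  27  28  27  34  56 139 224 245 248 249 250
 250 251 250 250 248 235 168  82  62] [ 23  26  27  25  29  30  50 124 218 241 242 247 250 250 250 250 249 247
 210 111  66  62  64  63  64  62  62]
[ 63  63  63  62  70 126 214 244 250 251 252 252 252 252 252 252 252 252
 251 231 239 244 245 245 245 245 244 212 104  46  37  35  30  25  24  29
  37  39  39  39]
```

View pics/w4c.png

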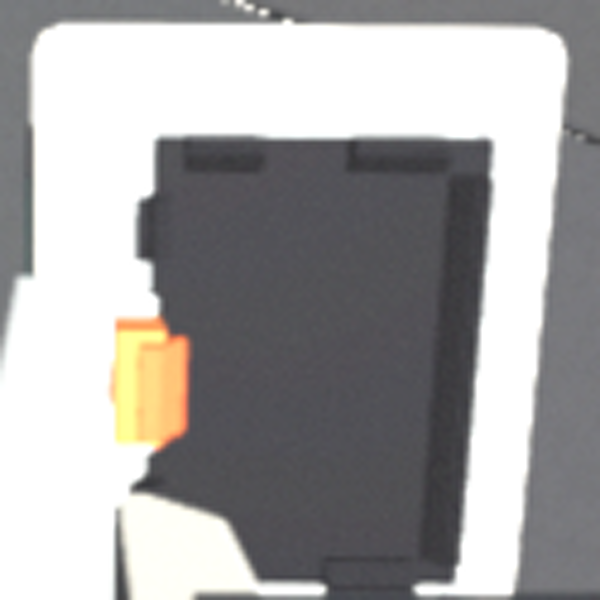

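The crop is clear: floor/fence boundary (447,180) to (422,555), near guide inner edge at row 172, far guide inner edge at row 557, nose tip edge at x 189, rows 338-432.

```bash
python3 - <<'E'
from h import *
d=np.load('pics/w4.npz')
P=lambda l,z:ray(d,[((x+.5)/4.8+245-.5,(y+.5)/4.8+120-.5) for x,y in l],z)[:,:2]
f=P([(447,180),(422,555)],.07);g1=P([(225,172),(400,172)],.074);g2=P([(370,557)],.07);n=P([(189,338),(186,432)],.0852)
hs=P([(60,24),(540,26)],.046)
v=f[0]-f[1];yaw=np.degrees(np.arctan2(v[1],v[0]))-90;print('yaw fence',yaw,'len',np.linalg.norm(v),'hous',np.degrees(np.arctan2(*(hs[1]-hs[0])[::-1])),'guide',np.degrees(np.arctan2(*(g1[1]-g1[0])[::-1])))
for yaw in(yaw,-9.7):
    t=np.radians(yaw);ex=np.array([np.cos(t),np.sin(t)]);ey=np.array([-ex[1],ex[0]])
    print('x fence',f@ex-.0435,'nose',n@ex+.03875,'| y g1',g1@ey-.0649,'g2',g2@ey+.0649,'nose',n@ey,(n@ey).mean(),'hous',hs@ey-.108)
    cx,cy=(f@ex).mean()-.0435,((g1@ey).mean()+(g2@ey)[0])/2;print('nest',cx*ex+cy*ey)
# held plate far end (plate y=+63.9 side is toward image top): top edge
im=d['pixels'];m=im.min(2)>120
for r in (185,195,205,215,225):
    print(r,im[r,240:272].min(1))
print(im[170:192,255].min(1))
E
```

```text
yaw fence -8.98034096312729 len 0.12681217306711634 hous -9.571063254817775 guide -9.36485541325399
x fence [0.60188415 0.60188415] nose [0.60226832 0.60191043] | y g1 [-0.13537635 -0.13574231] g2 [-0.13646712] nose [-0.12084539 -0.151674  ] -0.13625969750130282 hous [-0.13400192 -0.13560027]
nest [ 0.57327517 -0.22829741]
x fence [0.6027623  0.60435507] nose [0.6037417  0.60377104] | y g1 [-0.12815025 -0.12783128] g2 [-0.12856568] nose [-0.11375802 -0.14458869] -0.12917335627263388 hous [-0.12741797 -0.12706909]
nest [ 0.57331637 -0.22813752]
185 [ 64  63  63  63  63  65  86 125 145 147 147 148 149 149 149 148 149 149
 148 150 150 150 150 150 152 169 216 230 216 195 193 194]
195 [ 63  64  63  65  86 125 145 148 149 149 149 149 150 149 149 149 149 149
 149 149 150 150 150 150 150 153 168 165 120  79  84  84]
205 [ 61  65  99 184 232 241 241 241 241 241 241 241 241 241 241 242 241 241
 241 241 242 242 242 242 242 242 240 221 144  85  82  83]
215 [ 62  82 170 227 237 238 237 237 238 237 238 238 237 237 238 237 237 238
 238 237 237 237 238 237 237 237 237 236 241 243 243 244]
225 [128 103 155 224 241 242 242 242 242 242 242 242 242 242 242 242 243 243
 243 242 243 243 243 243 242 243 242 237 196 133 132 141]
[228 228 228 230 230 230 227 197 159 150 149 149 149 150 149 148 149 149
 150 150 149 149]
```

```bash
python3 - <<'E'
from h import *
from workcell import robot
d=np.load('pics/w4.npz');s=robot.state();R=np.array(s['tcp_rot']);p=np.array(s['tcp_pos']);print(p,R.round(4).tolist())
print('x: bottom corner', ((ray(d,[(256,177)],.272)-p)@R), 'top edge end',((ray(d,[(256,202.5)],.3576)-p)@R))
print('top edge lateral', (ray(d,[(242.,215),(267.5,205)],.3576)-p)@R)
E
```

```text
[ 0.50021621 -0.16626944  0.34224006] [[0.1653, 0.9862, 0.0043], [0.9862, -0.1653, -0.0022], [-0.0015, 0.0046, -1.0]]
x: bottom corner [[ 0.02321196 -0.00023223  0.07020587]] top edge end [[ 0.02621551 -0.0005307  -0.01540087]]
top edge lateral [[ 0.01904821 -0.00818964 -0.01542541]
 [ 0.02480943  0.00573515 -0.01537017]]
```

Nest centre = (0.573,-0.228), yaw -9.4°. The fence, both guides, the nose and the housing agree within about 1-2 mm. Plate in hand: TCP at plate (x -27, y +41, z 7). I move forward and down, then pitch.

```bash

python3 -m creep '[{"wx":0,"wy":0,"wz":0,"dx":-0.4,"dy":3.5,"dz":4.5,"jaw":5},{"wx":0,"wy":0,"wz":0,"dx":-0.4,"dy":3.5,"dz":4.5,"jaw":5},{"wx":-10,"wy":0,"wz":0,"dx":0,"dy":0,"dz":0,"jaw":5},{"wx":-10,"wy":0,"wz":0,"dx":0,"dy":0,"dz":0,"jaw":5}]'
python3 -m creep '[{"wx":-10,"wy":0,"wz":0,"dx":0,"dy":0,"dz":0,"jaw":5},{"wx":-10,"wy":0,"wz":0,"dx":0,"dy":0,"dz":0,"jaw":5},{"wx":-10,"wy":0,"wz":0,"dx":0,"dy":0,"dz":0,"jaw":5},{"wx":-5,"wy":0,"wz":0,"dx":0,"dy":0,"dz":0,"jaw":5}]'
cat >> h.py <<'E'
T0=np.array([.5733,-.2282,.07]);yw=np.radians(-9.4)
N=np.array([[np.cos(yw),-np.sin(yw),0],[np.sin(yw),np.cos(yw),0],[0,0,1]])
def rep():
    from workcell import robot
    s=robot.state();R=np.array(s['tcp_rot']);p=np.array(s['tcp_pos']);n=(p-T0)@N;Q=N.T@R
    C=n+Q@[0,0,0]+Q[:,2]*.06995-Q[:,1]*.0072
    print('t',round(s['clock'],2),'tcp nest mm',(n*1000).round(1),'C',(C*1000).round(1),'tilt',np.degrees(np.arctan2(-Q[2,2],Q[0,2])).round(2),'yaw err',np.degrees(np.arctan2(Q[1,2],Q[0,2])).round(2),'roll',np.degrees(np.arcsin(Q[2,0])).round(2),'F',np.round(s['contact_force'],1),'w',round(s['gripper_width'],4),'q',np.round(s['qpos'],2))
    return n,Q,C
def go(Cx,Cz,y,tilt):  # tool-axis deltas: corner to (Cx,Cz), tcp y, tilt deg
    n,Q,C=rep();t=np.radians(tilt);tz=np.array([np.cos(t),0,-np.sin(t)]);ty=np.array([np.sin(t),0,np.cos(t)])
    g=np.array([Cx,0,Cz])/1000-.06995*tz+.0072*ty;g[1]=y/1000
    rv=cv2.Rodrigues(Q.T@np.c_[[0,1,0],ty,tz])[0].ravel();print('d cm',(Q.T@(g-n)*100).round(2),'w deg',np.degrees(rv).round(2))
E
python3 -c "from h import *;go(41,8,40.7,35)"
```

```text
clock: 7.72
tcp_pos: [0.573, -0.1874, 0.2464]
tcp_rot: [[0.182, 0.921, 0.344], [0.983, -0.172, -0.06], [0.004, 0.349, -0.937]]
contact_force: [0.2, -0.8, 0.3]
gripper_width: 0.0142
clock: 8.22
tcp_pos: [0.5716, -0.188, 0.2496]
tcp_rot: [[0.198, 0.533, 0.823], [0.98, -0.121, -0.157], [0.016, 0.837, -0.546]]
contact_force: [0.7, 0.7, -1.1]
gripper_width: 0.0141
t 8.22 tcp nest mm [ -8.2  39.4 179.6] C [ 46.4  38.2 135.3] tilt 33.12 yaw err -1.43 roll 0.9 F [ 0.7  0.7 -1.1] w 0.0141 q [-0.48 -0.62  2.22  0.43  0.62 -0.5 ]
d cm [ -0.08 -10.73   6.53] w deg [ 1.9   1.17 -1.87]
```

```bash

python3 -m creep '[{"wx":1.9,"wy":1.2,"wz":-1.9,"dx":0,"dy":-2.7,"dz":1.6,"jaw":5},{"wx":0,"wy":0,"wz":0,"dx":0,"dy":-2.6,"dz":1.7,"jaw":5},{"wx":0,"wy":0,"wz":0,"dx":0,"dy":-2.0,"dz":1.3,"jaw":5}]'
python3 -c "from h import *;go(41,8,40.7,35)"
```

```text
clock: 8.6
tcp_pos: [0.5678, -0.1871, 0.165]
tcp_rot: [[0.171, 0.558, 0.812], [0.985, -0.104, -0.135], [0.009, 0.823, -0.568]]
contact_force: [-0.0, -0.5, -1.3]
gripper_width: 0.0142
t 8.6 tcp nest mm [-12.2  39.7  95. ] C [41.3 39.7 49.4] tilt 34.58 yaw err -0.06 roll 0.53 F [-0.  -0.5 -1.3] w 0.0142 q [-0.5  -0.56  2.31  0.57  0.52 -0.69]
d cm [ 0.07 -3.38  2.33] w deg [ 0.42  0.04 -0.67]
```

```bash

python3 -m creep '[{"wx":0.4,"wy":0,"wz":-0.6,"dx":0.05,"dy":-1.7,"dz":1.1,"jaw":5},{"wx":0,"wy":0,"wz":0,"dx":0,"dy":-1.6,"dz":1.1,"jaw":5},{"wx":0,"wy":0,"wz":0,"dx":0,"dy":0,"dz":0,"jaw":5}]'
python3 - <<'E'
from h import *
from workcell import vision
go(41,3,40.7,30)
a=vision.get_image('top');b=vision.get_image('wrist');c=vision.get_image('scene')
cv2.imwrite('pics/p1.png',np.hstack([cv2.resize(a['pixels'][110:215,290:400],(350,334)),cv2.resize(b['pixels'],(445,334))]))
np.savez('pics/w5.npz',**b)
E
```

```text
clock: 8.98
tcp_pos: [0.5663, -0.1861, 0.124]
tcp_rot: [[0.172, 0.563, 0.808], [0.985, -0.108, -0.134], [0.011, 0.819, -0.573]]
contact_force: [-0.1, -0.5, -0.2]
gripper_width: 0.014
t 8.97 tcp nest mm [-13.8  40.3  54. ] C [39.4 40.4  7.9] tilt 34.99 yaw err -0.05 roll 0.65 F [-0.1 -0.5 -0.2] w 0.014 q [-0.5  -0.51  2.35  0.65  0.46 -0.78]
d cm [ 0.02 -0.92  0.38] w deg [-4.99  0.07 -0.81]
```

View pics/p1.png

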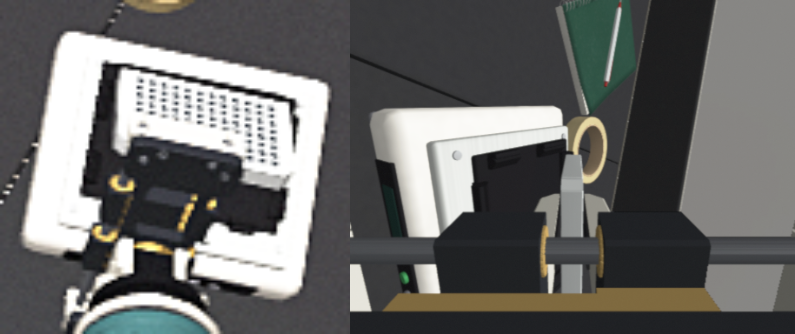

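The plate is over the nest with its wells up, its near end clear of the left guide (crop (120,70)), and the fence just behind it. Now I lower the corner to the floor.

```bash

python3 -m creep '[{"wx":-2.5,"wy":0,"wz":-0.8,"dx":0,"dy":-0.4,"dz":0.3,"jaw":5},{"wx":-2.5,"wy":0,"wz":0,"dx":0,"dy":-0.4,"dz":0.3,"jaw":5},{"wx":0,"wy":0,"wz":0,"dx":0,"dy":0,"dz":0,"jaw":5}]'
python3 -c "from h import *;go(42,1,40.7,26)"
```

```text
clock: 9.5
tcp_pos: [0.5689, -0.1873, 0.1213]
tcp_rot: [[0.165, 0.484, 0.859], [0.986, -0.078, -0.145], [-0.003, 0.871, -0.491]]
contact_force: [0.1, -0.2, -1.5]
gripper_width: 0.0139
t 9.5 tcp nest mm [-11.   39.6  51.3] C [46.4 39.4 10.7] tilt 29.38 yaw err -0.16 roll -0.16 F [ 0.1 -0.2 -1.5] w 0.0139 q [-0.51 -0.51  2.4   0.94  0.37 -1.08]
d cm [ 0.11 -1.47  0.06] w deg [-3.38  0.14  0.11]
```

```bash

python3 -m creep '[{"wx":0,"wy":0,"wz":0,"dx":0.1,"dy":-0.4,"dz":-0.2,"jaw":5},{"wx":0,"wy":0,"wz":0,"dx":0,"dy":-0.4,"dz":0,"jaw":5}]'
python3 -c "from h import *;go(42,1,40.7,27)"
```

```text
clock: 9.75
tcp_pos: [0.5639, -0.1855, 0.1173]
tcp_rot: [[0.164, 0.483, 0.86], [0.986, -0.078, -0.145], [-0.003, 0.872, -0.49]]
contact_force: [-0.4, -0.1, -1.3]
gripper_width: 0.014
t 9.75 tcp nest mm [-16.3  40.6  47.3] C [41.2 40.4  6.8] tilt 29.32 yaw err -0.16 roll -0.17 F [-0.4 -0.1 -1.3] w 0.014 q [-0.51 -0.52  2.41  0.95  0.37 -1.1 ]
d cm [ 0.02 -0.75  0.33] w deg [-2.32  0.14  0.12]
```

```bash

python3 -m creep '[{"wx":0,"wy":0,"wz":0,"dx":0,"dy":-0.4,"dz":0.2,"jaw":5},{"wx":0,"wy":0,"wz":0,"dx":0,"dy":-0.3,"dz":0.2,"jaw":5}]'
python3 -c "from h import *;go(42,1,40.7,27)"
```

```text
clock: 10.0
tcp_pos: [0.564, -0.1856, 0.1094]
tcp_rot: [[0.164, 0.483, 0.86], [0.986, -0.078, -0.145], [-0.003, 0.872, -0.489]]
contact_force: [-0.9, -0.6, -0.6]
gripper_width: 0.0137
t 10.0 tcp nest mm [-16.1  40.5  39.4] C [41.4 40.3 -1.1] tilt 29.29 yaw err -0.16 roll -0.19 F [-0.9 -0.6 -0.6] w 0.0137 q [-0.51 -0.51  2.42  1.    0.36 -1.14]
d cm [ 0.02 -0.07 -0.07] w deg [-2.29  0.14  0.14]
```

```bash

python3 -m creep '[{"wx":-2.5,"wy":0,"wz":0,"dx":0,"dy":-0.3,"dz":0,"jaw":5},{"wx":0,"wy":0,"wz":0,"dx":0,"dy":0,"dz":0,"jaw":5}]'
python3 -c "from h import *;go(42,0,40.7,24)"
```

```text
clock: 10.25
tcp_pos: [0.5627, -0.1855, 0.1066]
tcp_rot: [[0.165, 0.445, 0.88], [0.986, -0.071, -0.148], [-0.003, 0.893, -0.45]]
contact_force: [-0.2, -0.3, -0.5]
gripper_width: 0.0143
t 10.25 tcp nest mm [-17.4  40.4  36.6] C [41.8 40.2 -1.4] tilt 26.77 yaw err -0.17 roll -0.18 F [-0.2 -0.3 -0.5] w 0.0143 q [-0.52 -0.51  2.44  1.19  0.34 -1.34]
d cm [ 0.03 -0.21 -0.07] w deg [-2.77  0.15  0.12]
```

```bash

python3 -m creep '[{"wx":-2.5,"wy":0,"wz":0,"dx":0,"dy":-0.25,"dz":0,"jaw":5},{"wx":0,"wy":0,"wz":0,"dx":0,"dy":0,"dz":0,"jaw":5}]'
python3 -c "from h import *;go(42,0,40.7,24)"
```

```text
clock: 10.5
tcp_pos: [0.562, -0.1854, 0.1046]
tcp_rot: [[0.164, 0.407, 0.899], [0.986, -0.065, -0.151], [-0.003, 0.911, -0.412]]
contact_force: [-1.0, -0.9, -0.6]
gripper_width: 0.0139
t 10.5 tcp nest mm [-18.2  40.4  34.6] C [42.6 40.2 -0.8] tilt 24.33 yaw err -0.13 roll -0.16 F [-1.  -0.9 -0.6] w 0.0139 q [-0.53 -0.5   2.46  1.4   0.33 -1.54]
d cm [ 0.03  0.01 -0.09] w deg [-0.33  0.12  0.13]
```

```bash

python3 -m creep '[{"wx":0,"wy":0,"wz":0,"dx":0,"dy":0,"dz":0,"jaw":28},{"wx":0,"wy":0,"wz":0,"dx":0,"dy":0.1,"dz":0,"jaw":28},{"wx":0,"wy":0,"wz":0,"dx":0,"dy":0,"dz":-0.4,"jaw":28}]'
python3 -c "from h import *;rep()"
python3 - <<'E'
from h import *
from workcell import vision
a=vision.get_image('top')
cv2.imwrite('pics/p2.png',cv2.resize(a['pixels'][110:215,290:400],(550,525),interpolation=cv2.INTER_CUBIC))
E
```

```text
clock: 10.88
tcp_pos: [0.5594, -0.1849, 0.1085]
tcp_rot: [[0.164, 0.409, 0.898], [0.987, -0.065, -0.15], [-0.003, 0.91, -0.414]]
contact_force: [-0.4, 0.8, -1.0]
gripper_width: 0.0258
t 10.88 tcp nest mm [-20.7  40.5  38.5] C [40.  40.3  3. ] tilt 24.44 yaw err -0.1 roll -0.17 F [-0.4  0.8 -1. ] w 0.0258 q [-0.53 -0.52  2.47  1.35  0.34 -1.5 ]
```

View pics/p2.png

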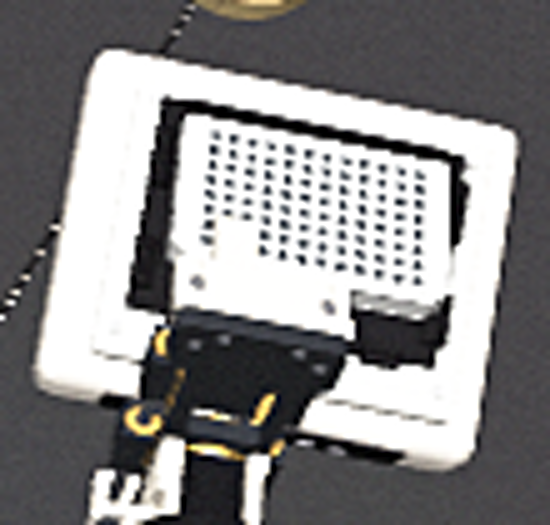

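The plate leans in the nest, squared against the fence, wells up. Now I back the fingers off along the tool axis.

```bash

python3 -m creep '[{"wx":0,"wy":0,"wz":0,"dx":0,"dy":0,"dz":-0.7,"jaw":28},{"wx":0,"wy":0,"wz":0,"dx":0,"dy":0,"dz":-0.7,"jaw":28},{"wx":0,"wy":0,"wz":0,"dx":0,"dy":0,"dz":-0.7,"jaw":28}]'
python3 -c "from h import *;rep()"
```

```text
clock: 11.3
tcp_pos: [0.5409, -0.1822, 0.1184]
tcp_rot: [[0.163, 0.41, 0.897], [0.987, -0.065, -0.15], [-0.003, 0.91, -0.415]]
contact_force: [-0.5, 0.6, 0.7]
gripper_width: 0.0263
t 11.3 tcp nest mm [-39.4  40.1  48.4] C [21.2 40.  12.9] tilt 24.51 yaw err -0.08 roll -0.18 F [-0.5  0.6  0.7] w 0.0263 q [-0.55 -0.61  2.5   1.21  0.38 -1.35]
```

```bash

python3 -m creep '[{"wx":0,"wy":0,"wz":0,"dx":0,"dy":0.5,"dz":-0.4,"jaw":28},{"wx":0,"wy":0,"wz":0,"dx":0,"dy":1,"dz":-0.7,"jaw":28},{"wx":0,"wy":0,"wz":0,"dx":0,"dy":1.8,"dz":-1.1,"jaw":28}]'
python3 -c "from h import *;rep()"
python3 -m creep '[{"wx":0,"wy":0,"wz":0,"dx":0,"dy":4,"dz":-2.5,"jaw":0},{"wx":0,"wy":0,"wz":0,"dx":0,"dy":4,"dz":-2.5,"jaw":0},{"wx":5,"wy":0,"wz":0,"dx":0,"dy":3,"dz":-2,"jaw":0},{"wx":10,"wy":0,"wz":0,"dx":0,"dy":0,"dz":0,"jaw":0},{"wx":10,"wy":0,"wz":0,"dx":0,"dy":0,"dz":0,"jaw":0}]'
python3 -c "from h import *;rep()"
```

```text
clock: 11.68
tcp_pos: [0.5336, -0.181, 0.1576]
tcp_rot: [[0.164, 0.412, 0.896], [0.986, -0.066, -0.15], [-0.003, 0.909, -0.417]]
contact_force: [0.5, -0.3, 0.6]
gripper_width: 0.026
t 11.68 tcp nest mm [-46.9  40.1  87.6] C [13.7 39.9 51.9] tilt 24.63 yaw err -0.13 roll -0.16 F [ 0.5 -0.3  0.6] w 0.026 q [-0.56 -0.7   2.48  0.97  0.44 -1.1 ]
clock: 12.3
tcp_pos: [0.5122, -0.1801, 0.2907]
tcp_rot: [[0.176, 0.76, 0.626], [0.984, -0.133, -0.116], [-0.005, 0.636, -0.771]]
contact_force: [-0.6, 1.1, -0.8]
gripper_width: 0.0003
t 12.3 tcp nest mm [-68.1  37.5 220.7] C [-29.2  36.7 162.1] tilt 50.48 yaw err -1.08 roll -0.29 F [-0.6  1.1 -0.8] w 0.0003 q [-0.49 -0.63  2.05  0.22  1.07 -0.36]
```

```bash

cat >> h.py <<'E'
def press(x,y,z,tilt=80):
    n,Q,C=rep();t=np.radians(tilt);tz=np.array([np.cos(t),0,-np.sin(t)]);ty=np.array([np.sin(t),0,np.cos(t)])
    rv=cv2.Rodrigues(Q.T@np.c_[[0,1,0],ty,tz])[0].ravel();print('d cm',(Q.T@(np.array([x,y,z])/1000-n)*100).round(2),'w deg',np.degrees(rv).round(2))
E
python3 -m creep '[{"wx":10,"wy":0,"wz":0,"dx":0,"dy":0,"dz":0,"jaw":0},{"wx":10,"wy":0,"wz":0,"dx":0,"dy":0,"dz":0,"jaw":0},{"wx":9,"wy":0,"wz":0,"dx":0,"dy":0,"dz":0,"jaw":0},{"wx":0,"wy":0,"wz":0,"dx":0,"dy":0,"dz":0,"jaw":0}]'
python3 - <<'E'
from h import *
from workcell import vision
press(-14,0,100)
d=vision.get_image('wrist');np.savez('pics/w6.npz',**d);cv2.imwrite('pics/w6.png',d['pixels'])
# predicted leaning plate corners (19.5 deg) for overlay
t=np.radians(19.5);pts=[]
for x,y,z in [(85.5,63.9,14.4),(85.5,-63.9,14.4),(0,-63.9,14.4),(0,63.9,14.4)]:
    X=42.75-(85.5-x)*np.cos(t)+z*np.sin(t);Z=(85.5-x)*np.sin(t)+z*np.cos(t);pts.append(T0+N@np.array([X,y,Z])/1000)
uv=proj(d,pts);print(uv.round(1));im=d['pixels'].copy();cv2.polylines(im,[uv.round().astype(int).reshape(-1,1,2)],True,(0,0,255),1);cv2.imwrite('pics/w6o.png',im)
E
```

```text
clock: 12.8
tcp_pos: [0.5122, -0.1821, 0.2942]
tcp_rot: [[0.184, 0.969, 0.163], [0.983, -0.179, -0.042], [-0.012, 0.168, -0.986]]
contact_force: [-0.2, -0.5, -0.1]
gripper_width: 0.0005
t 12.8 tcp nest mm [-67.8  35.5 224.2] C [-63.2  34.6 154.1] tilt 80.36 yaw err -5.1 roll -0.67 F [-0.2 -0.5 -0.1] w 0.0005 q [-0.4  -0.29  1.71  0.03  1.56 -0.22]
d cm [-3.29  3.28 13.2 ] w deg [-0.35  0.86 -1.06]
[[313.5 146.8]
 [310.3 235. ]
 [259.6 248.6]
 [258.2 151.7]]
```

View pics/w6o.png

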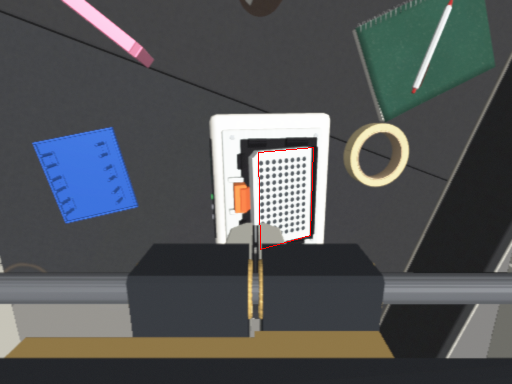

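The predicted 19.5° lean outline (red, (258-313, 147-248)) matches the plate: fence edge at 313, latch edge on the orange nose at (245,197). I move over the latch side and press.

```bash

python3 -m creep '[{"wx":-0.3,"wy":0.8,"wz":-1.0,"dx":-3.3,"dy":3.3,"dz":2,"jaw":0},{"wx":0,"wy":0,"wz":0,"dx":0,"dy":0,"dz":5,"jaw":0},{"wx":0,"wy":0,"wz":0,"dx":0,"dy":0,"dz":4,"jaw":0},{"wx":0,"wy":0,"wz":0,"dx":0,"dy":0,"dz":0,"jaw":0}]'
python3 -c "from h import *;press(-14,0,55)"
```

```text
clock: 13.35
tcp_pos: [0.556, -0.2259, 0.193]
tcp_rot: [[0.168, 0.968, 0.189], [0.986, -0.164, -0.037], [-0.004, 0.192, -0.981]]
contact_force: [0.1, -0.2, 0.7]
gripper_width: 0.0007
t 13.35 tcp nest mm [-17.5  -0.5 123. ] C [-11.1  -0.9  53. ] tilt 78.93 yaw err -1.56 roll -0.26 F [ 0.1 -0.2  0.7] w 0.0007 q [-0.45 -0.16  1.77  0.05  1.35 -0.29]
d cm [ 0.09 -0.97  6.74] w deg [ 1.07  0.3  -0.2 ]
```

```bash

python3 -m creep '[{"wx":1,"wy":0.3,"wz":-0.2,"dx":0.1,"dy":-0.4,"dz":3.5,"jaw":0},{"wx":0,"wy":0,"wz":0,"dx":0,"dy":-0.3,"dz":3,"jaw":0},{"wx":0,"wy":0,"wz":0,"dx":0,"dy":0,"dz":0,"jaw":0}]'
python3 -c "from h import *;press(-14,0,40)"
```

```text
clock: 13.72
tcp_pos: [0.5613, -0.2268, 0.1347]
tcp_rot: [[0.165, 0.969, 0.184], [0.986, -0.162, -0.034], [-0.003, 0.187, -0.982]]
contact_force: [0.5, 0.1, -0.2]
gripper_width: 0.0006
t 13.72 tcp nest mm [-12.   -0.6  64.7] C [-6.  -0.8 -5.3] tilt 79.22 yaw err -1.04 roll -0.18 F [ 0.5  0.1 -0.2] w 0.0006 q [-0.45 -0.12  1.82  0.05  1.26 -0.3 ]
d cm [ 0.07 -0.66  2.39] w deg [ 0.78  0.19 -0.07]
```

```bash

python3 -m creep '[{"wx":0,"wy":0,"wz":0,"dx":0,"dy":-0.4,"dz":1.2,"jaw":0},{"wx":0,"wy":0,"wz":0,"dx":0,"dy":-0.2,"dz":0.8,"jaw":0}]'
python3 -m creep '[{"wx":0,"wy":0,"wz":0,"dx":0,"dy":-0.1,"dz":0.6,"jaw":0},{"wx":0,"wy":0,"wz":0,"dx":0,"dy":-0.1,"dz":0.6,"jaw":0}]'
python3 -c "from h import *;press(-14,0,17)"
```

```text
clock: 13.98
tcp_pos: [0.56, -0.2272, 0.1182]
tcp_rot: [[0.165, 0.968, 0.19], [0.986, -0.161, -0.037], [-0.005, 0.194, -0.981]]
contact_force: [0.3, 0.3, 0.3]
gripper_width: 0.0006
clock: 14.22
tcp_pos: [0.5606, -0.2275, 0.1064]
tcp_rot: [[0.166, 0.967, 0.192], [0.986, -0.161, -0.038], [-0.005, 0.195, -0.981]]
contact_force: [-0.7, -0.2, -0.7]
gripper_width: 0.0003
t 14.22 tcp nest mm [-12.6  -1.4  36.4] C [ -6.   -1.8 -33.6] tilt 78.74 yaw err -1.7 roll -0.31 F [-0.7 -0.2 -0.7] w 0.0003 q [-0.45 -0.11  1.86  0.05  1.2  -0.3 ]
d cm [ 0.15 -0.51  1.88] w deg [ 1.26  0.33 -0.07]
```

```bash

for i in 1 2; do python3 -m creep '[{"wx":0,"wy":0,"wz":0,"dx":0.05,"dy":-0.15,"dz":0.6,"jaw":0}]'; done
python3 -c "from h import *;press(-14,0,17)"
```

```text
clock: 14.35
tcp_pos: [0.5605, -0.227, 0.0999]
tcp_rot: [[0.166, 0.967, 0.192], [0.986, -0.161, -0.038], [-0.005, 0.195, -0.981]]
contact_force: [-0.1, 0.5, 3.0]
gripper_width: 0.0003
clock: 14.48
tcp_pos: [0.5603, -0.2265, 0.0935]
tcp_rot: [[0.166, 0.967, 0.192], [0.986, -0.161, -0.038], [-0.006, 0.196, -0.981]]
contact_force: [-0.7, -0.1, 1.2]
gripper_width: 0.0004
t 14.47 tcp nest mm [-13.1  -0.4  23.5] C [ -6.5  -0.8 -46.5] tilt 78.72 yaw err -1.71 roll -0.32 F [-0.7 -0.1  1.2] w 0.0004 q [-0.45 -0.1   1.87  0.05  1.18 -0.3 ]
d cm [ 0.05 -0.22  0.62] w deg [ 1.28  0.33 -0.07]
```

Contact has begun. I keep pressing in small steps.

```bash

python3 -m creep '[{"wx":0,"wy":0,"wz":0,"dx":0,"dy":-0.1,"dz":0.4,"jaw":0}]'
python3 -m creep '[{"wx":0,"wy":0,"wz":0,"dx":0,"dy":-0.05,"dz":0.3,"jaw":0}]'
python3 -m creep '[{"wx":0,"wy":0,"wz":0,"dx":0,"dy":0,"dz":0.3,"jaw":0}]'
python3 -c "from h import *;press(-14,0,17)"
```

```text
clock: 14.6
tcp_pos: [0.56, -0.2264, 0.0888]
tcp_rot: [[0.166, 0.967, 0.192], [0.986, -0.161, -0.038], [-0.005, 0.195, -0.981]]
contact_force: [-1.7, 1.2, 1.8]
gripper_width: 0.0007
clock: 14.72
tcp_pos: [0.56, -0.2264, 0.0854]
tcp_rot: [[0.166, 0.967, 0.191], [0.986, -0.161, -0.037], [-0.005, 0.195, -0.981]]
contact_force: [-0.8, 1.0, 6.1]
gripper_width: 0.0008
clock: 14.85
tcp_pos: [0.5604, -0.2266, 0.0849]
tcp_rot: [[0.165, 0.968, 0.191], [0.986, -0.161, -0.038], [-0.006, 0.195, -0.981]]
contact_force: [-36.9, 13.2, 54.6]
gripper_width: 0.0006
t 14.85 tcp nest mm [-12.9  -0.5  14.9] C [ -6.4  -1.  -55.1] tilt 78.77 yaw err -1.75 roll -0.33 F [-36.9  13.2  54.6] w 0.0006 q [-0.45 -0.09  1.88  0.05  1.16 -0.3 ]
d cm [ 0.05 -0.06 -0.23] w deg [ 1.23  0.34 -0.05]
```

Solid bottoming at TCP z ≈ 15 mm above the nest floor (about the plate top, 14.4). I back off and measure.

```bash

python3 -m creep '[{"wx":0,"wy":0,"wz":0,"dx":0,"dy":0,"dz":-0.5,"jaw":0},{"wx":0,"wy":0,"wz":0,"dx":0,"dy":0,"dz":-3,"jaw":0},{"wx":0,"wy":0,"wz":0,"dx":0,"dy":0,"dz":-6,"jaw":0},{"wx":0,"wy":0,"wz":0,"dx":3,"dy":-5,"dz":-4,"jaw":0},{"wx":0,"wy":0,"wz":0,"dx":3,"dy":-3,"dz":-3,"jaw":0}]'
python3 - <<'E'
from h import *
from workcell import vision
rep()
d=vision.get_image('wrist');np.savez('pics/w7.npz',**d)
def plate(t):
    t=np.radians(t);P=[]
    for x,y in [(85.5,63.9),(85.5,-63.9),(0,-63.9),(0,63.9)]:
        z=14.4;P.append(T0+N@np.array([42.75-(85.5-x)*np.cos(t)+z*np.sin(t),y,(85.5-x)*np.sin(t)+z*np.cos(t)])/1000)
    return proj(d,P)
for t in(0,10,19.5): print(t,plate(t).round(1).tolist())
print('nose pred',proj(d,T0+N@np.array([[-.03875,.015,.0152],[-.03875,-.015,.0152]]).T.T[0]).round(1), proj(d,T0+N@np.array([-.03875,-.015,.0152])).round(1))
im=d['pixels'];h=cv2.cvtColor(im,cv2.COLOR_BGR2HSV);o=(h[...,0]<20)&(h[...,1]>150)&(h[...,2]>120);o[:,:200]=0;o[240:]=0;o[:140]=0
ys,xs=np.where(o);print('orange',xs.min(),xs.max(),ys.min(),ys.max())
r=int(ys.mean())
for rr in (r,r-25,r+20): print(rr,''.join('%4d'%v for v in im[rr,xs.min()-5:xs.min()+110].min(1)))
E
```

```text
clock: 15.48
tcp_pos: [0.4657, -0.1527, 0.2292]
tcp_rot: [[0.167, 0.968, 0.187], [0.986, -0.163, -0.036], [-0.004, 0.191, -0.982]]
contact_force: [0.2, 0.7, 0.2]
gripper_width: 0.0005
t 15.47 tcp nest mm [-118.5   56.9  159.2] C [-112.3   56.6   89.1] tilt 79.02 yaw err -1.51 roll -0.25 F [0.2 0.7 0.2] w 0.0005 q [-0.39 -0.43  1.92  0.04  1.47 -0.23]
0 [[365.8, 172.5], [356.3, 269.4], [293.3, 276.2], [296.9, 175.3]]
10 [[367.6, 172.4], [358.0, 269.2], [300.2, 282.2], [304.7, 177.8]]
19.5 [[369.1, 172.2], [359.4, 268.8], [308.9, 287.8], [314.4, 180.0]]
nose pred [[298.9 216.2]] [[298.  239.9]]
orange 278 296 212 239
224  250 247 232 180 100  46  44  58  74  85  90  91  87  78  64  61  69  76  79  78  77  74  76 116 186 233 241 230 188 131  94  94 133 194 228 220 160 105 106 151 201 232 234 195 130 121 162 210 238 245 227 174 165 191 221 240 246 241 218 193 213 235 246 249 247 238 228 235 245 249 249 246 239 239 244 248 249 247 241 235 237 245 249 250 250 250 248 227 148  61  32  30  42  99 204 248 252 247 202 112  72  70  71  70  70  70  69  71  70  70  70  70  70  71  71
199  251 252
[... 217 characters left out ...]
210 237 226 180 133 104 119 189 233 226 174 118  93 110 176 228 224 169 111  91 106 176 227 220 158 103  91 118 184 236 249 250 250 242 196 109  43  30  32  52 129 226 251 252 244 184  98  70  70  70  69  69  71  70  71  71  70  70  70
244   59  57  58  59  58  58  58  60  58  58  59  61  58  49  44  44  46  44  45  46  52  64  75  83  85  83  76  70  68  63  53  55  69  77  73  64  51  45  49  64  76  73  64  52  44  48  58  68  67  56  46  44  48  61  71  66  54  43  43  52  65  75  69  53  44  46  56  70  78  67  49  44  51  64  79  82  73  61  61  68  74  82  86 106 154 177 136  59  30  31  48 118 219 250 252 244 180  94  70  69  69  70  70  70  71  70  70  70  70  69  69  70  70  70  70
```

The wrist numbers put the plate edge at col 295 (flat prediction 296, 10° tilt would be 304) and the nose at 296.5, overlapping the plate edge. I clear the arm and check against the starting pictures from the fixed cameras.

```bash

python3 -m creep '[{"wx":0,"wy":0,"wz":0,"dx":6,"dy":-2,"dz":-2,"jaw":0},{"wx":0,"wy":0,"wz":0,"dx":6,"dy":-2,"dz":-2,"jaw":0},{"wx":0,"wy":0,"wz":0,"dx":6,"dy":0,"dz":0,"jaw":0},{"wx":0,"wy":0,"wz":0,"dx":6,"dy":0,"dz":0,"jaw":0},{"wx":0,"wy":0,"wz":0,"dx":6,"dy":0,"dz":0,"jaw":0}]'
python3 - <<'E'
from h import *
from workcell import vision
for n in('top','scene'):
    d0=np.load(f'pics/{n}0.npz');d=vision.get_image(n);np.savez(f'pics/{n}9.npz',**d)
    sl=(slice(160,195),slice(325,370)) if n=='top' else (slice(195,220),slice(312,345))
    for k in(d0,d):
        im=k['pixels'];h=cv2.cvtColor(im,cv2.COLOR_BGR2HSV).astype(int);w=((h[...,0]<20)*h[...,1]/255*(h[...,2]>110))[sl]
        w[w<.35]=0;ys,xs=np.indices(w.shape);rows=w.sum(1);print(n,'orange centroid',(xs*w).sum()/w.sum()+sl[1].start,(ys*w).sum()/w.sum()+sl[0].start,'area',w.sum().round(1),'rows',[(i+sl[0].start,round(v,1)) for i,v in enumerate(rows) if v>.5])
d=np.load('pics/top9.npz');im=d['pixels']
def pl(t,z0=0):
    t=np.radians(t);return proj(d,[T0+N@np.array([42.75-(85.5-x)*np.cos(t)+14.4*np.sin(t),y,(85.5-x)*np.sin(t)+14.4*np.cos(t)+z0])/1000 for x,y in [(85.5,63.9),(85.5,-63.9),(0,-63.9),(0,63.9)]])
for t in(0,2,5): print(t,pl(t).round(1).tolist())
m=np.zeros(im.shape[:2],np.uint8);m[128:195,305:390]=1
for c in (325,335,365,370): print(c,'rows126-192',im[126:192,c].min(1).tolist())
E
```

```text
clock: 16.15
tcp_pos: [0.4698, 0.1479, 0.2643]
tcp_rot: [[0.173, 0.964, 0.2], [0.985, -0.169, -0.038], [-0.003, 0.204, -0.979]]
contact_force: [1.0, -1.1, -0.2]
gripper_width: 0.0003
top orange centroid 347.15214857975235 175.95582665695557 area 107.7 rows [(170, np.float64(1.3)), (171, np.float64(4.8)), (172, np.float64(10.7)), (173, np.float64(11.3)), (174, np.float64(12.1)), (175, np.float64(13.5)), (176, np.float64(13.1)), (177, np.float64(8.9)), (178, np.float64(3.1)), (179, np.float64(6.3)), (180, np.float64(9.0)), (181, np.float64(9.4)), (182, np.float64(4.1))]
top orange centroid 346.98198957694666 176.15151747394236 area 102.3 rows [(171, np.float64(4.1)), (172, np.float64(9.3)), (173, np.float64(11.0)), (174, np.float64(11.4)), (175, np.float64(13.3)), (176, np.float64(12.5)), (177, np.float64(8.9)), (178, np.float64(2.4)), (179, np.float64(7.3)), (180, np.float64(8.8)), (181, np.float64(9.4)), (182, np.float64(4.0))]
scene orange centroid 327.8679690854444 207.25886646629453 area 91.3 rows [(202, np.float64(3.1)), (203, np.float64(6.0)), (204, np.float64(8.9)), (205, np.fl
[... 1344 characters left out ...]
55, 255, 208, 226, 255, 255, 255, 255, 251]
365 rows126-192 [67, 68, 65, 56, 177, 255, 255, 255, 255, 255, 255, 47, 7, 17, 20, 255, 255, 255, 253, 104, 193, 255, 72, 40, 178, 255, 128, 91, 255, 255, 185, 251, 255, 255, 221, 255, 255, 255, 255, 255, 255, 243, 186, 255, 221, 33, 108, 212, 255, 255, 177, 121, 28, 33, 21, 32, 7, 174, 255, 255, 255, 254, 255, 255, 255, 211]
370 rows126-192 [71, 70, 70, 69, 53, 174, 255, 255, 255, 255, 255, 255, 53, 9, 18, 13, 255, 255, 255, 240, 131, 192, 255, 244, 232, 255, 255, 245, 255, 255, 255, 255, 255, 255, 255, 106, 195, 255, 29, 41, 226, 245, 30, 53, 255, 243, 130, 179, 230, 255, 255, 189, 103, 31, 32, 16, 29, 255, 255, 255, 255, 254, 254, 255, 255, 255]
```

The latch's lower edge is unchanged from the start within 0.1 px in the top view (so travel is about 0). The plate's front and back edges match the flat-seated prediction within about 0.7 px with the same shift, and the arm is clear. I hand in.

```bash
python3 -c "
from workcell import hand_in,robot
print(hand_in());print(robot.state()['clock'])"
```

```text
the job is handed in; nothing more can be done
None
the job is handed in; nothing more can be done
```

I loaded the white plate into the shaker nest with its wells up and its clipped edge at the latch, then handed the job in at about 16 s. No verdict is reported, so success rests on the checks below.

**What I did:** I drew the plate straight up out of the large rack. I set its square edge against the fence, let the plate lean on the latch nose at about 20°, and pressed the latch side down until it bottomed. Then I moved the arm clear.

**Last checks:**
- **Flatness:** in the top view, the plate's fence and latch edges lie within about 0.7 px of the flat, seated prediction. Both edges shift the same way, which puts the tilt at no more than about 1°.
- **Latch:** it sits where it did at the start, within about 0.1–0.2 px in the top view. In the wrist view the nose overlaps the plate edge by about 3 mm.
- **Robot:** it was clear of everything, reading about 1 N.

**What disagreed or was not checked:**
- The final press peaked at about 55 N vertically and 39 N sideways on the fingertips. This is higher than I intended, though below the 120 N wrist limit.
- In the scene view the orange of the latch shrank by about a third at its upper rows. I put this down to the white plate behind it, because its lower rows did not change.
- The last checks were on numbers only, because I had used all 12 picture views.
- I did not measure the black plates, the bottle or the beaker again after the lift.

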